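# Unlock the rotary tool from its router base and hold it leaning for a bit change

### The arm

A 6-joint arm with a two-finger parallel gripper is mounted at the origin on the work surface. World frame = base frame: x ahead of the robot, y to its left, z up, the work surface at z = 0. Lengths are in m, angles in rad, forces in N, time in s.
With the tool pointing down it reaches from about 0.325 to 0.775 m from the base axis. Payload 5.5 kg.
Tool frame: the origin (TCP) lies at the very end of the fingers, on their centre line; the grasp point (between the pads) lies 19 mm behind it (bot.grip_depth is the distance from the TCP to the grasp point, in m); x points along the fingers, y is the direction in which the jaws open and shut, and the axes are right-handed (so a half turn about x gives the same grasp; the last joint's range is limited). The gripper opens to 88 mm and grips with 3 to 60 N. Pads are 20 mm wide; open, the fingers measure 115 mm over their backs; the gripper's body (75 mm by 178 mm) begins 61 mm behind the grasp point.
Start: joints at [-1.371, 0.091, 1.231, -0, 1.82, -0.057], TCP at [0.152, -0.58, 0.223] pointing down, gripper open.
Joint ranges: [-2.87, 2.87], [-0.86, 2.18], [0.17, 2.46], [-1.51, 4.65], [0.06, 2.69], [-2.65, 2.65]. Speed limits (rad/s): [2.57, 2.57, 3.01, 3.14, 3.14, 3.14].

### API

Orientations are given as [roll, pitch, yaw] about the fixed x, y, z axes, in that order (R = Rz(yaw) Ry(pitch) Rx(roll)).
In Python, from rig import bot, imaging gives the robot as it stands.
- The arm moves only by the tool play_rows, never from a script. Its argument "commands" is a list of rows, each an object with "xyz": the shift along the tool's x, y, z in cm, a list of three; "turn": the turn, a rotation vector about the tool's x, y, z in degrees, a list of three; "gripper": the opening, from -1 (shut) to 1 (fully open), so that 0 is half open. In form: [{"xyz": [tx, ty, tz], "turn": [ax, ay, az], "gripper": gripper}, ...]. A call has 1 to 12 rows; each row shifts and turns the pose as measured when the row begins, along the tool's axes as they then stand; what a row does not reach is not made up. A row lasts 1/12 s, in which the tool goes at most 41.7 mm and 7.16 degrees, less where a joint would pass 70% of its speed; a pose out of reach is approached as far as the arm can. A call is refused whole if a number of a shift passes 4.17 or a number of a turn 7.16, either way. A call with a gripper value outside its range is refused whole. The fingers move at their own pace and stop on an object; "newtons" is the grip in N (left out, the last holds). Time passes only in rows, so rows that do not move let the fingers close. It gives the time, the measured TCP pose, the force and the opening at its end, in the units of the state.
- bot.observe(): the state, without advancing time (a new reading comes with each control period).
- imaging.capture(name): name is "scene" or "top" or "wrist"; returns a dict with "color" (480x640x3 uint8, red, green, blue), "intrinsics" (3x3 intrinsics, pixels), "xyz" and "rotation" of the camera in the world. Camera axes: x right, y down, z forward; pixel columns grow to the right and rows downward; lengths in m; the calibration is good to about 2 mm. A picture is of the moment at which its call begins. There is no depth.
- bot.sign_off(): hands the job in, once; it reports no verdict.
The state is a dict: "t": time; "joints": joint angles; "qd": joint speeds; "joint_efforts": joint torques, N m; "eef_pos": TCP position; "eef_rot": TCP orientation; "force": force on the tool from outside, world axes, zero at the start; "ft_torque": the same for the moment, N m; "gripper_width": opening from 0.0 (shut) to 1.0 (fully open).
Only numpy, scipy, OpenCV 4.12 (cv2) and the standard library are available. Lean on these libraries where they do the work, as an engineer would, in place of code of your own. Each camera call takes 0.05 s, during which the arm holds its last target. There are 200 camera calls.

### The job

Get the cordless rotary tool ready for a bit change: turn it anticlockwise (seen from above) in its router base until it comes up against its stop and the bayonet is free, draw it straight up out of the base, then lean it over to about 45 degrees with the bit end low and above the aluminium parts tray, the bit's tip 10 to 25 cm above the bench. The program finishes while the gripper still holds the tool there, still and clear of the base and the tray; leave the other things on the bench where they are.

Things in the scene. Friction and masses are not known exactly. Their poses are not given: they have to be found in the camera images.
- rotary_tool: Cordless rotary tool, 0.3 to 0.5 kg, starting nose down in the router base. Origin on its axis, at the shoulder that rests on the collar; z runs from bit to battery. z 0 to 62 mm: round grey body, 48 mm diameter; z 62 to 117: black rectangular battery pack. Nose 30 mm diameter to z -22, collet nut 14 mm to z -36, bit 4 mm to its tip at z -56.
- pack_grip (a point): Middle of the battery pack, on the tool's axis, 90 mm above the shoulder and 27 mm below the pack's top: the place to grip and turn the tool. The pack is 52 mm along x, 36 mm along y (grip across y), 55 mm high. Axes as the tool's.
- lugs (a point): Middle of the tool's two bayonet lugs, on its axis 11 mm below the shoulder. The lugs stick out along the tool's +x and -x (the pack's long direction) to 23 mm from the axis; 10 mm wide, 6 mm high. Axes as the tool's.
- bit_tip (a point): Tip of the bit, on the tool's axis, 56 mm below the shoulder. Axes as the tool's.
- router_base: Router base holding the tool, fixed to the bench: plywood board 150 mm along x, 84 along y, 12 thick, with a round aluminium collar 68 mm across, its top at z = 75 mm, and a turned wooden knob at each end (48 mm high, 56 mm from the centre along +x and -x). Origin under the board's centre, on the collar's axis, z up.
- collar (a point): Centre of the collar's top, on its axis, axes as the router base's. Two lips 6 mm thick round a 35 mm hole hold the lugs down; notches through them lie along +x and -x. The tool starts locked: its x axis 1.05 to 1.35 rad clockwise (from above) of the base's x. It turns easily, no spring, about 2 mm sideways play. Next entry: when it is free.
- knob (a point): Top of the router base's wooden knob on its +x side. Turned anticlockwise, the tool is free when its x (the pack's long side) lines up with the line through the two knobs, give or take 0.15 rad; a hard stop ends the turn about 0.07 rad past lined up, where it also lifts out.
- parts_tray: Shallow open aluminium parts tray, 170 mm along x, 140 mm along y, 25 mm high, walls 4 mm, fixed to the bench; small brass collets lie in it. Origin under its centre, z up. Tray and router base may change sides.
- tape_roll: Bystander, to be left alone: roll of masking tape lying flat, 64 mm across, 19 mm high; origin under its centre.
- sanding_block: Bystander, to be left alone: cork sanding block 75 x 34 x 26 mm; origin under its centre.
- screwdriver: Bystander, to be left alone: screwdriver lying on the bench near the back, about 200 mm long.
- glue_bottle: Bystander, to be left alone: glue bottle, 52 mm across, 130 mm high; origin under its centre.
- screw_jar: Bystander, to be left alone: jar of screws, 60 mm across, 70 mm high; origin under its centre.
- pickup: Bystander, to be left alone: black guitar pickup 85 x 36 x 18 mm; origin under its centre.
- bridge_plate: Bystander, to be left alone: brass bridge plate 80 x 45 x 8 mm; origin under its centre.

How it is judged:
On the way, in this order (a step that is already met when the one before it is completed fails the run):
1. the tool, still seated in the base, is turned anticlockwise until its lugs line up with the notches (within 0.17 rad) (angle between the x axis of rotary_tool and the x axis of router_base, either way round below 0.17 rad and z of rotary_tool in the frame of router_base below 0.081 m and horizontal distance between rotary_tool and router_base below 0.006 m), for 0.1 s.
2. the tool is drawn up, still roughly upright, until the bit has left the collar (z of bit_tip in the frame of router_base above 0.078 m and horizontal distance between bit_tip and router_base below 0.03 m and angle between rotary_tool's own z axis and vertical below 0.35 rad), for 0.05 s.
3. the tool leans about 45 degrees (0.55 to 1.02 rad) with its bit over the tray (angle between rotary_tool's own z axis and vertical between 0.55 and 1.02 rad and x of bit_tip in the frame of parts_tray between -0.081 and 0.081 m and y of bit_tip in the frame of parts_tray between -0.066 and 0.066 m and height (world z) of bit_tip between 0.09 and 0.27 m), for 0.2 s.
At the end, for the whole second after the job is handed in: Fingers hold the tool still (over 2 N); its axis leans 0.55 to 1.02 rad from upright, bit low; the bit's tip is within 81 mm (x) and 66 mm (y) of the tray's centre, along the tray's axes, and 0.09 to 0.27 m above the bench; tool off router base and tray (all of step 3 and contact force between rotary_tool and the fingers above 2 N and contact force between rotary_tool and router_base below 0.2 N and contact force between rotary_tool and parts_tray below 0.2 N and linear speed of rotary_tool below 0.03 m/s and angular speed of rotary_tool below 0.2 rad/s); the arm keeps its last pose, push and grip.
It fails at once if a bystander is pushed or knocked more than 25 mm (distance of any of tape_roll, sanding_block, screwdriver, glue_bottle, screw_jar, pickup, bridge_plate from where it was at the start of the episode above 0.025 m).
It also fails if it takes over 58 s, if anything falls off the work surface, if the arm or the gripper's body presses on something with over 40 N, if the wrist force passes 120 N, or if a joint passes its speed limit or range.

## Working session

There is one attempt and no reset: what is moved stays moved. The work goes in short steps, Python scripts to look and compute and a tool call to move; the robot and the scene stay as the last step left them, time stands still between calls to the robot, and variables do not carry over. Pictures are saved under pics/ and viewed, about 8 in all and at most 12, crops included, and the job is handed in when it is done.

Besides the shell and the picture viewer there is one more tool, called after ">>>" by a JSON object that holds its "name" and its "arguments", one argument or row to a line. play_rows: Moves the arm, as the interface text tells. Its arguments: {"type":"object","properties":{"commands":{"type":"array","items":{"type":"object","properties":{"xyz":{"type":"array","items":{"type":"number"}},"turn":{"type":"array","items":{"type":"number"}},"gripper":{"type":"number"}}}},"newtons":{"type":"number"}},"required":["commands"]}

```bash
mkdir -p pics; ls
cat > h.py <<'E'
import numpy as np, cv2
from rig import bot, imaging
def ray(c,u,v,z):
    K=np.array(c["intrinsics"]);R=np.array(c["rotation"]);o=np.array(c["xyz"])
    d=R@np.linalg.inv(K)@[u,v,1]; return o+d*(z-o[2])/d[2]
def proj(c,p):
    q=np.array(c["rotation"]).T@(np.array(p)-c["xyz"]); q=np.array(c["intrinsics"])@q; return q[:2]/q[2]
def snap(n,f):
    c=imaging.capture(n); cv2.imwrite("pics/"+f,c["color"][:,:,::-1]); return c
E
python3 - <<'E'
from h import *
for n in("scene","top"):
    c=snap(n,n+"0.png"); print(n,np.round(c["xyz"],3),np.round(c["rotation"],3).tolist(),np.round(c["intrinsics"],1).tolist())
print(bot.observe())
E
```

```text
pics
scene [ 0.87  -0.414  0.973] [-2.601, 0.013, 0.585] [[490.8, 0.0, 321.5], [0.0, 490.8, 244.4], [0.0, 0.0, 1.0]]
top [ 0.352 -0.012  1.165] [-2.915, -0.0, -1.525] [[466.2, 0.0, 323.3], [0.0, 466.2, 238.4], [0.0, 0.0, 1.0]]
{'t': 0.1, 'joints': array([-1.37070064e+00,  9.17818240e-02,  1.23174369e+00, -3.62817716e-06,
        1.81980127e+00, -5.67003043e-02]), 'qd': array([-0.00046611,  0.00070764, -0.00199812, -0.00010042,  0.00022978,
       -0.00217837]), 'joint_efforts': array([ 2.81907436e-03, -4.47854948e+01, -4.07571137e+01,  7.00558978e-02,
        2.83496466e-02, -1.08056688e-04]), 'eef_pos': array([ 0.15233458, -0.5800692 ,  0.22163329]), 'eef_rot': array([-1.62546806,  1.56906219,  1.7729197 ]), 'force': array([-0.88390437, -0.23756919,  0.13416295]), 'ft_torque': array([-0.0477303 , -0.00286162,  0.03605954]), 'gripper_width': 1.0000038751516038}
```

View pics/top0.png

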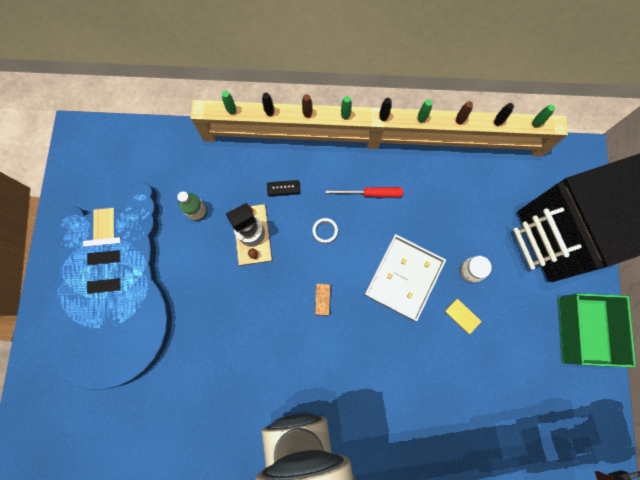

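View pics/scene0.png

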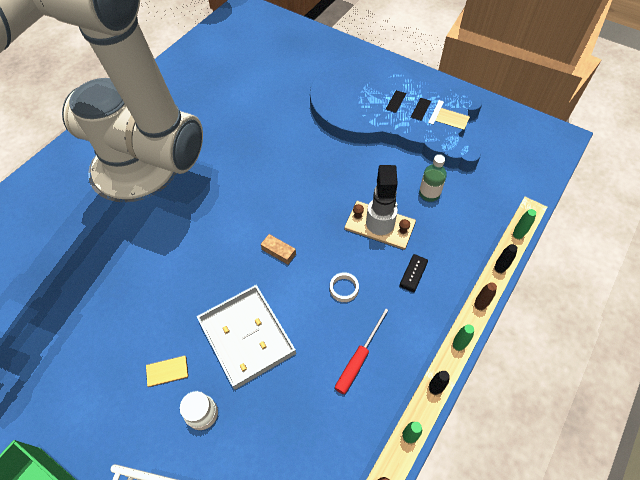

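The top view shows the router base with the tool at about (250,235), its knobs along image vertical, the tray at (405,277), the glue bottle at (193,205), the pickup at (283,187) and the tape at (325,230). The scene view shows the tool at (385,200) and the tray at (246,335).

```bash
sed -i 's/R=np.array(c\["rotation"\])/R=rot(c)/; s/np.array(c\["rotation"\]).T@/rot(c).T@/' h.py
cat >> h.py <<'E'
from scipy.spatial.transform import Rotation as Ro
def rot(c): return Ro.from_euler("xyz",c["rotation"]).as_matrix()
E
python3 - <<'E'
from h import *
t=imaging.capture("top"); s=imaging.capture("scene")
def rect(c,m,z,box,name):
    mm=np.zeros_like(m); x0,y0,x1,y1=box; mm[y0:y1,x0:x1]=m[y0:y1,x0:x1]
    cs,_=cv2.findContours(mm,cv2.RETR_EXTERNAL,cv2.CHAIN_APPROX_NONE)
    k=max(cs,key=cv2.contourArea)[:,0]
    p=np.array([ray(c,u,v,z)[:2] for u,v in k],np.float32)*1000
    r=cv2.minAreaRect(p); b=cv2.boxPoints(r); e=b[1]-b[0]
    print(name,np.round(r[0]),np.round(r[1]),"edge ang deg",round(np.degrees(np.arctan2(e[1],e[0])),1),"len",round(float(np.hypot(*e))))
for c,n,bb,tb,pb in((t,"top",(225,198,280,272),(355,228,452,328),(220,198,264,245)),(s,"scene",(335,190,425,255),(190,280,300,390),(370,160,402,206))):
    h=cv2.cvtColor(c["color"],cv2.COLOR_RGB2HSV); H,S,V=cv2.split(h)
    notblue=np.uint8(~((H>95)&(H<125)&(S>110)))*255
    wood=np.uint8((H>8)&(H<28)&(S>50)&(V>120))*255
    rect(c,wood,.012,bb,n+" board")
    rect(c,np.uint8((S<80)&(V>110))*255,.025,tb,n+" tray")
    rect(c,np.uint8(V<60)*255,.192,pb,n+" pack@top")
    cr=c["color"][bb[1]-45:bb[3]+10,bb[0]-15:bb[2]+15]
    cv2.imwrite("pics/z_%s.png"%n,cv2.resize(cr,None,fx=5 if n=="top" else 4,fy=5 if n=="top" else 4,interpolation=cv2.INTER_CUBIC)[:,:,::-1]); print(bb[0]-15,bb[1]-45)
E
```

```text
top board [621. 182.] [149.  83.] edge ang deg -79.1 len 83
top tray [ 528. -206.] [142. 174.] edge ang deg -25.0 len 174
top pack@top [607. 172.] [69. 50.] edge ang deg -59.3 len 50
210 153
scene board [624. 180.] [149.  87.] edge ang deg -78.9 len 87
scene tray [ 533. -208.] [141. 178.] edge ang deg -25.2 len 178
scene pack@top [635. 156.] [ 43. 106.] edge ang deg -66.6 len 106
320 145
```

View pics/z_top.png

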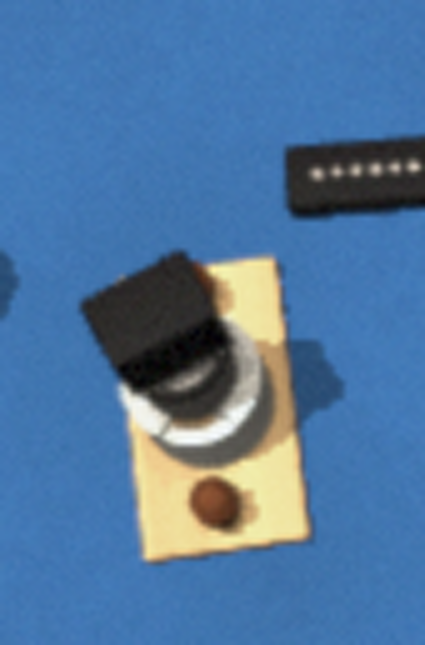

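```bash
cat >> h.py <<'E'
def delta(pos,Rt):
    "shift (cm) and turn (deg) in tool axes from now to the target"
    o=bot.observe(); R=Ro.from_euler("xyz",o["eef_rot"])
    d=R.inv().apply(np.array(pos)-o["eef_pos"])*100
    r=np.degrees((R.inv()*Ro.from_matrix(Rt)).as_rotvec()); return np.round(d,2),np.round(r,1)
def Rdown(a):  # fingers down, jaw axis at world angle a (rad)
    x=np.array([0,0,-1.]); y=np.array([np.cos(a),np.sin(a),0]); return np.array([x,y,np.cross(x,y)]).T
E
python3 - <<'E'
from h import *
t=imaging.capture("top")
P=[(80,303),(180,250),(217,320),(125,366)]
W=np.array([ray(t,210+u/5,153+v/5,.192)[:2] for u,v in P])*1000
print(W.round(),W.mean(0).round(),[round(float(np.hypot(*(W[i]-W[i-1]))))for i in range(4)])
for a,b in((0,1),(3,2),(1,2),(0,3)): d=W[b]-W[a]; print(np.degrees(np.arctan2(d[1],d[0])).round(1))
o=bot.observe();R=Ro.from_euler("xyz",o["eef_rot"]).as_matrix();print(R.round(2).tolist())
for a in(28,208): print(a,delta([.622,.181,.26],Rdown(np.radians(a))))
for n,u,v in(("bottle",193,205),("tape",325,230)): print(n,ray(t,u,v,.06))
E
```

```text
[[622. 211.]
 [648. 170.]
 [617. 151.]
 [595. 189.]] [620. 180.] [35, 49, 36, 44]
-57.9
-59.6
-148.9
-141.1
[[-0.0, 0.25, -0.97], [0.0, -0.97, -0.25], [-1.0, -0.0, -0.0]]
28 (array([ -3.73, -61.7 , -64.76]), array([-103.3,   -0. ,    0. ]))
208 (array([ -3.73, -61.7 , -64.76]), array([76.7,  0. ,  0. ]))
bottle [0.67685966 0.325073   0.06      ]
tape [ 0.62814114 -0.00396772  0.06      ]
```

>>> {"name": "play_rows", "arguments": {
  "commands": [
    {"xyz":[-2,0,0],"gripper":1},
    {"xyz":[-2,-1,-1]},
    {"xyz":[0,-2.6,-2.7]},
    {"xyz":[0,-2.6,-2.7]},
    {"xyz":[0,-2.6,-2.7]},
    {"xyz":[0,-2.6,-2.7]},
    {"xyz":[0,-2.6,-2.7]},
    {"xyz":[0,-2.6,-2.7]},
    {"xyz":[0,-2.6,-2.7]},
    {"xyz":[0,-2.6,-2.7]},
    {"xyz":[0,-2.6,-2.7]},
    {"xyz":[0,-2.6,-2.7]}
  ],
  "newtons": 40
}}

```text
schema error: expected keys xyz, turn, gripper
```

>>> {"name": "play_rows", "arguments": {
  "commands": [
    {"xyz":[0,-2.6,-2.7]},
    {"xyz":[0,-2.6,-2.7]},
    {"xyz":[0,-2.6,-2.7]},
    {"xyz":[0,-2.6,-2.7]},
    {"xyz":[0,-2.6,-2.7]},
    {"xyz":[0,-2.6,-2.7]},
    {"xyz":[0,-2.6,-2.7]},
    {"xyz":[0,-2.6,-2.7]},
    {"xyz":[0,-2.6,-2.7]},
    {"xyz":[0,-2.6,-2.7]}
  ]
}}

```text
schema error: expected keys xyz, turn, gripper
```

>>> {"name": "play_rows", "arguments": {
  "commands": [
    {"turn":[-7,0,0]},
    {"turn":[-7,0,0]},
    {"turn":[-7,0,0]},
    {"turn":[-7,0,0]},
    {"turn":[-7,0,0]},
    {"turn":[-7,0,0]},
    {"turn":[-7,0,0]},
    {"turn":[-7,0,0]},
    {"turn":[-7,0,0]},
    {"turn":[-7,0,0]},
    {"turn":[-7,0,0]},
    {"turn":[-7,0,0]}
  ]
}}

```text
schema error: expected keys xyz, turn, gripper
```

Run:
```python
from h import *
o=bot.observe();print(o["t"],o["joints"].round(2),o["eef_pos"].round(3),o["force"])
print(delta([.621,.181,.25],Rdown(np.radians(30))))
```

```text
0.25 [-1.37  0.09  1.23 -0.    1.82 -0.06] [ 0.152 -0.58   0.222] [ 0.37510272  0.31220826 -0.49771072]
(array([ -2.73, -61.73, -64.66]), array([-105.3,   -0. ,    0. ]))
```

All three keys are needed in every row.

>>> {"name": "play_rows", "arguments": {
  "commands": [
    {"xyz":[-2,0,0],"turn":[0,0,0],"gripper":1},
    {"xyz":[-2,-1,-1],"turn":[0,0,0],"gripper":1},
    {"xyz":[0,-2.6,-2.7],"turn":[0,0,0],"gripper":1},
    {"xyz":[0,-2.6,-2.7],"turn":[0,0,0],"gripper":1},
    {"xyz":[0,-2.6,-2.7],"turn":[0,0,0],"gripper":1},
    {"xyz":[0,-2.6,-2.7],"turn":[0,0,0],"gripper":1},
    {"xyz":[0,-2.6,-2.7],"turn":[0,0,0],"gripper":1},
    {"xyz":[0,-2.6,-2.7],"turn":[0,0,0],"gripper":1},
    {"xyz":[0,-2.6,-2.7],"turn":[0,0,0],"gripper":1},
    {"xyz":[0,-2.6,-2.7],"turn":[0,0,0],"gripper":1},
    {"xyz":[0,-2.6,-2.7],"turn":[0,0,0],"gripper":1},
    {"xyz":[0,-2.6,-2.7],"turn":[0,0,0],"gripper":1}
  ],
  "newtons": 40
}}

```text
t: 1.25
eef_pos: [0.3581, -0.2389, 0.2602]
eef_rot: [-1.641, 1.564, 1.744]
force: [0.1, 1.4, 0.3]
gripper_width: 1.0
```

>>> {"name": "play_rows", "arguments": {
  "commands": [
    {"xyz":[0,-2.6,-2.7],"turn":[0,0,0],"gripper":1},
    {"xyz":[0,-2.6,-2.7],"turn":[0,0,0],"gripper":1},
    {"xyz":[0,-2.6,-2.7],"turn":[0,0,0],"gripper":1},
    {"xyz":[0,-2.6,-2.7],"turn":[0,0,0],"gripper":1},
    {"xyz":[0,-2.6,-2.7],"turn":[0,0,0],"gripper":1},
    {"xyz":[0,-2.6,-2.7],"turn":[0,0,0],"gripper":1},
    {"xyz":[0,-2.6,-2.7],"turn":[0,0,0],"gripper":1},
    {"xyz":[0,-2.6,-2.7],"turn":[0,0,0],"gripper":1},
    {"xyz":[0,-2.6,-2.7],"turn":[0,0,0],"gripper":1},
    {"xyz":[0,-2.6,-2.7],"turn":[0,0,0],"gripper":1}
  ]
}}

```text
t: 2.08
eef_pos: [0.5632, 0.0979, 0.2635]
eef_rot: [-2.625, 1.565, 0.761]
force: [0.1, -1.4, 0.5]
gripper_width: 1.003
```

>>> {"name": "play_rows", "arguments": {
  "commands": [
    {"xyz":[0,0,0],"turn":[-7,0,0],"gripper":1},
    {"xyz":[0,0,0],"turn":[-7,0,0],"gripper":1},
    {"xyz":[0,0,0],"turn":[-7,0,0],"gripper":1},
    {"xyz":[0,0,0],"turn":[-7,0,0],"gripper":1},
    {"xyz":[0,0,0],"turn":[-7,0,0],"gripper":1},
    {"xyz":[0,0,0],"turn":[-7,0,0],"gripper":1},
    {"xyz":[0,0,0],"turn":[-7,0,0],"gripper":1},
    {"xyz":[0,0,0],"turn":[-7,0,0],"gripper":1},
    {"xyz":[0,0,0],"turn":[-7,0,0],"gripper":1},
    {"xyz":[0,0,0],"turn":[-7,0,0],"gripper":1},
    {"xyz":[0,0,0],"turn":[-7,0,0],"gripper":1},
    {"xyz":[0,0,0],"turn":[-7,0,0],"gripper":1}
  ]
}}

```text
t: 3.08
eef_pos: [0.5653, 0.1082, 0.256]
eef_rot: [-2.429, 1.562, 2.46]
force: [-0.0, 0.4, -0.2]
gripper_width: 1.002
```

Run:
```python
from h import *
o=bot.observe();print(o["t"],o["joints"].round(2),o["eef_pos"].round(3),o["force"])
print(delta([.621,.181,.25],Rdown(np.radians(30))))
```

```text
3.0833 [ 0.13  0.04  1.23  0.01  1.88 -0.05] [0.565 0.108 0.256] [-0.00069804  0.37466178 -0.16300828]
(array([ 0.6 ,  6.76, -6.19]), array([-19.9,  -0.4,   0.2]))
```

>>> {"name": "play_rows", "arguments": {
  "commands": [
    {"xyz":[0,0,0],"turn":[-7,0,0],"gripper":1},
    {"xyz":[0,0,0],"turn":[-7,0,0],"gripper":1},
    {"xyz":[0,0,0],"turn":[-6,0,0],"gripper":1},
    {"xyz":[0,2.8,-1.2],"turn":[0,0,0],"gripper":1},
    {"xyz":[0,2.8,-1.2],"turn":[0,0,0],"gripper":1},
    {"xyz":[0,2.8,-1.2],"turn":[0,0,0],"gripper":1},
    {"xyz":[0,0,0],"turn":[0,0,0],"gripper":1}
  ]
}}

```text
t: 3.67
eef_pos: [0.6197, 0.1832, 0.2538]
eef_rot: [-2.523, 1.56, 2.73]
force: [0.7, 0.5, -0.8]
gripper_width: 1.003
```

Run:
```python
from h import *
o=bot.observe();print(o["t"],o["joints"].round(2),o["eef_pos"].round(3))
print(delta([.621,.181,.25],Rdown(np.radians(30))))
c=snap("wrist","w1.png");print(c["xyz"],c["rotation"])
```

```text
3.6667 [ 0.23  0.24  1.01  0.01  1.9  -0.31] [0.62  0.183 0.254]
(array([0.38, 0.  , 0.26]), array([ 1. , -0.5,  0.4]))
[0.58242627 0.24813867 0.41765642] [2.86929356 0.00581017 0.54047965]
```

View pics/w1.png

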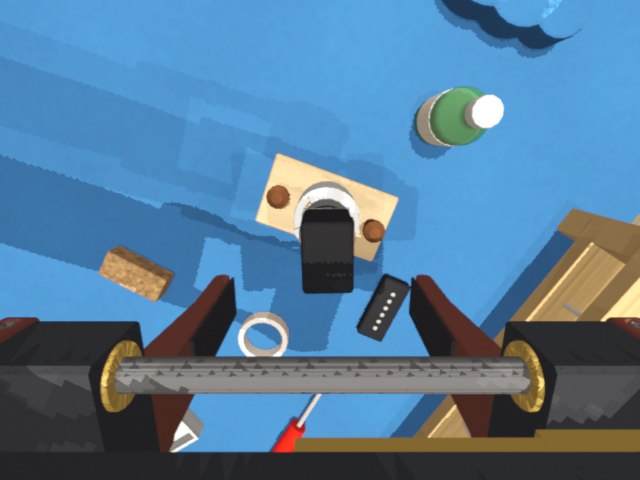

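The wrist view shows the pack upright at columns 302–353, rows 208–292, parallel to the jaws and nearly centred between the finger tips (235 and 411).

Run:
```python
from h import *
c=imaging.capture("wrist")
g=cv2.cvtColor(c["color"],cv2.COLOR_RGB2GRAY)
print(g[200:300:4,327].tolist()); print(g[250,290:365:3].tolist(),g[225,290:365:3].tolist())
for u,v in((303,222),(352,222),(302,268),(353,268),(303,292),(354,292)): print(u,v,ray(c,u,v,.192)[:2].round(4),ray(c,u,v,.137)[:2].round(4))
print("axis pts proj",proj(c,[.621,.181,.192]),proj(c,[.621,.181,.137]),proj(c,[.621,.181,.075]))
o=bot.observe();R=Ro.from_euler("xyz",o["eef_rot"]).as_matrix();print(o["eef_pos"],R[:,0])
```

```text
[96, 53, 39, 28, 28, 31, 51, 53, 53, 53, 52, 53, 53, 51, 51, 49, 32, 31, 36, 39, 31, 32, 31, 98, 105]
[103, 95, 91, 87, 81, 44, 53, 52, 52, 51, 52, 52, 52, 53, 52, 52, 52, 52, 50, 51, 52, 47, 127, 167, 169] [221, 221, 224, 224, 89, 49, 53, 52, 53, 53, 53, 53, 54, 53, 53, 54, 54, 54, 53, 54, 54, 49, 176, 225, 160]
303 222 [0.596  0.1953] [0.5994 0.1828]
352 222 [0.6237 0.212 ] [0.6339 0.2035]
302 268 [0.6116 0.167 ] [0.6188 0.1476]
353 268 [0.6415 0.185 ] [0.656  0.1701]
303 292 [0.6211 0.1519] [0.6307 0.1289]
354 292 [0.6516 0.1703] [0.6686 0.1518]
axis pts proj [324.32131879 258.14737681] [324.36696636 236.89501457] [324.40191637 220.62316756]
[0.6184625  0.18033458 0.25546351] [-0.00858849  0.00276452 -0.9999593 ]
```

>>> {"name": "play_rows", "arguments": {
  "commands": [
    {"xyz":[0,0.4,0],"turn":[1,-0.5,0.4],"gripper":1},
    {"xyz":[2,0,0],"turn":[0,0,0],"gripper":1},
    {"xyz":[2,0,0],"turn":[0,0,0],"gripper":1},
    {"xyz":[0,0,0],"turn":[0,0,0],"gripper":1}
  ]
}}

```text
t: 4.1
eef_pos: [0.6222, 0.1798, 0.2182]
eef_rot: [0.891, 1.561, -0.165]
force: [-0.3, 0.0, -0.4]
gripper_width: 1.006
```

Run:
```python
from h import *
print(bot.observe()["eef_pos"],delta([.622,.182,.146],Rdown(np.radians(30))))
```

```text
[0.6222452  0.17982343 0.2182077 ] (array([ 7.22,  0.03, -0.25]), array([-0.5,  0.4, -0.4]))
```

>>> {"name": "play_rows", "arguments": {
  "commands": [
    {"xyz":[2,0,-0.2],"turn":[-0.5,0.4,-0.4],"gripper":1},
    {"xyz":[2,0,0],"turn":[0,0,0],"gripper":1},
    {"xyz":[2,0,0],"turn":[0,0,0],"gripper":1},
    {"xyz":[1,0,0],"turn":[0,0,0],"gripper":1},
    {"xyz":[0,0,0],"turn":[0,0,0],"gripper":1}
  ]
}}

```text
t: 4.52
eef_pos: [0.6216, 0.1781, 0.1542]
eef_rot: [1.221, 1.56, 0.168]
force: [-0.2, 0.4, 0.0]
gripper_width: 0.998
```

Run:
```python
from h import *
print(bot.observe()["eef_pos"],delta([.622,.182,.146],Rdown(np.radians(30))))
```

```text
[0.62160398 0.17813105 0.15415305] (array([ 0.82,  0.22, -0.32]), array([-0.3,  0.2, -0.6]))
```

>>> {"name": "play_rows", "arguments": {
  "commands": [
    {"xyz":[0.9,0.2,-0.3],"turn":[-0.3,0.2,-0.6],"gripper":1},
    {"xyz":[0,0,0],"turn":[0,0,0],"gripper":1},
    {"xyz":[0,0,0],"turn":[0,0,0],"gripper":-1},
    {"xyz":[0,0,0],"turn":[0,0,0],"gripper":-1},
    {"xyz":[0,0,0],"turn":[0,0,0],"gripper":-1},
    {"xyz":[0,0,0],"turn":[0,0,0],"gripper":-1},
    {"xyz":[0,0,0],"turn":[0,0,0],"gripper":-1},
    {"xyz":[0,0,0],"turn":[0,0,0],"gripper":-1}
  ],
  "newtons": 40
}}

```text
t: 5.18
eef_pos: [0.6242, 0.1819, 0.1527]
eef_rot: [1.21, 1.562, 0.161]
force: [-0.2, -1.1, 0.9]
gripper_width: 0.586
```

Run:
```python
from h import *
o=bot.observe();print(o["eef_pos"],o["force"],o["gripper_width"]*88,delta([.622,.182,.146],Rdown(np.radians(30))))
```

```text
[0.62419533 0.18193768 0.15273786] [-0.1768037  -1.07369369  0.87043497] 51.55454170425433 (array([ 0.67, -0.19, -0.12]), array([-0.1,  0.2, -0.5]))
```

>>> {"name": "play_rows", "arguments": {
  "commands": [
    {"xyz":[0.5,-0.1,0],"turn":[0,0,0],"gripper":-1},
    {"xyz":[0,0,0],"turn":[0,0,0],"gripper":-1},
    {"xyz":[0,0,0],"turn":[0,0,0],"gripper":-1},
    {"xyz":[0,0,0],"turn":[0,0,0],"gripper":-1},
    {"xyz":[0,0,0],"turn":[0,0,0],"gripper":-1},
    {"xyz":[0,0,0],"turn":[0,0,0],"gripper":-1},
    {"xyz":[0,0,0],"turn":[0,0,0],"gripper":-1},
    {"xyz":[0,0,0],"turn":[0,0,0],"gripper":-1}
  ]
}}

```text
t: 5.85
eef_pos: [0.6236, 0.1815, 0.1481]
eef_rot: [1.22, 1.56, 0.171]
force: [-0.4, 0.2, 1.2]
gripper_width: 0.411
```

Run:
```python
from h import *
o=bot.observe();print(o["eef_pos"],o["force"],o["gripper_width"]*88,delta([.622,.182,.146],Rdown(np.radians(107))))
```

```text
[0.62361485 0.18151699 0.14806627] [-0.39346245  0.20370499  1.15402609] 36.13171996916736 (array([ 0.21, -0.12, -0.12]), array([-77.1,   0.5,  -0.3]))
```

>>> {"name": "play_rows", "arguments": {
  "commands": [
    {"xyz":[0,0,0],"turn":[-5,0,0],"gripper":-1},
    {"xyz":[0,0,0],"turn":[-5,0,0],"gripper":-1},
    {"xyz":[0,0,0],"turn":[-5,0,0],"gripper":-1},
    {"xyz":[0,0,0],"turn":[-5,0,0],"gripper":-1},
    {"xyz":[0,0,0],"turn":[-5,0,0],"gripper":-1},
    {"xyz":[0,0,0],"turn":[-5,0,0],"gripper":-1},
    {"xyz":[0,0,0],"turn":[-5,0,0],"gripper":-1},
    {"xyz":[0,0,0],"turn":[-5,0,0],"gripper":-1},
    {"xyz":[0,0,0],"turn":[-5,0,0],"gripper":-1},
    {"xyz":[0,0,0],"turn":[-5,0,0],"gripper":-1},
    {"xyz":[0,0,0],"turn":[-5,0,0],"gripper":-1},
    {"xyz":[0,0,0],"turn":[-5,0,0],"gripper":-1}
  ],
  "newtons": 50
}}

```text
t: 6.85
eef_pos: [0.622, 0.184, 0.148]
eef_rot: [0.672, 1.562, 0.721]
force: [-0.9, 0.6, 1.6]
gripper_width: 0.411
```

Run:
```python
from h import *
o=bot.observe();print(o["eef_pos"],o["force"],o["ft_torque"],o["joints"].round(2),o["gripper_width"]*88,delta([.6235,.1815,.148],Rdown(np.radians(105))))
```

```text
[0.6220462  0.18400452 0.14802857] [-0.87821104  0.61198298  1.59882597] [ 0.10500329 -0.17344955 -0.02862964] [ 0.23  0.21  1.23  0.    1.69 -1.39] 36.174437884183746 (array([ 0.  , -0.26,  0.13]), array([-12.2,   0.4,  -0.3]))
```

>>> {"name": "play_rows", "arguments": {
  "commands": [
    {"xyz":[0,-0.2,0.1],"turn":[-3,0,0],"gripper":-1},
    {"xyz":[0,0,0],"turn":[-3,0,0],"gripper":-1},
    {"xyz":[0,0,0],"turn":[-3,0,0],"gripper":-1},
    {"xyz":[0,0,0],"turn":[0,0,0],"gripper":-1}
  ]
}}

```text
t: 7.18
eef_pos: [0.6221, 0.1828, 0.148]
eef_rot: [0.821, 1.563, 1.039]
force: [0.6, 0.4, 0.2]
gripper_width: 0.411
```

Run:
```python
from h import *
o=bot.observe();print(o["eef_pos"],o["force"],o["ft_torque"],delta([.6235,.1815,.148],Rdown(np.radians(105))))
```

```text
[0.6221327  0.18284959 0.14803156] [0.62050666 0.37554522 0.17638718] [ 0.01409005 -0.31190438  0.02482048] (array([ 0.  , -0.16,  0.1 ]), array([-2.5,  0.3, -0.3]))
```

>>> {"name": "play_rows", "arguments": {
  "commands": [
    {"xyz":[0,0,0],"turn":[-2.5,0,0],"gripper":-1},
    {"xyz":[0,0,0],"turn":[-2,0,0],"gripper":-1},
    {"xyz":[0,0,0],"turn":[0,0,0],"gripper":-1}
  ]
}}

```text
t: 7.43
eef_pos: [0.6228, 0.1826, 0.1481]
eef_rot: [0.585, 1.562, 0.879]
force: [-0.4, 0.7, 0.3]
gripper_width: 0.409
```

Run:
```python
from h import *
o=bot.observe();print(o["eef_pos"],o["force"],o["ft_torque"],delta([.6235,.1815,.148],Rdown(np.radians(105))))
c=snap("wrist","w2.png")
```

```text
[0.62277363 0.18260851 0.14807052] [-0.39077476  0.71963672  0.27557412] [ 0.14756906 -0.04769366 -0.24371555] (array([ 0.01, -0.13,  0.04]), array([ 1.9,  0.4, -0.3]))
```

View pics/w2.png

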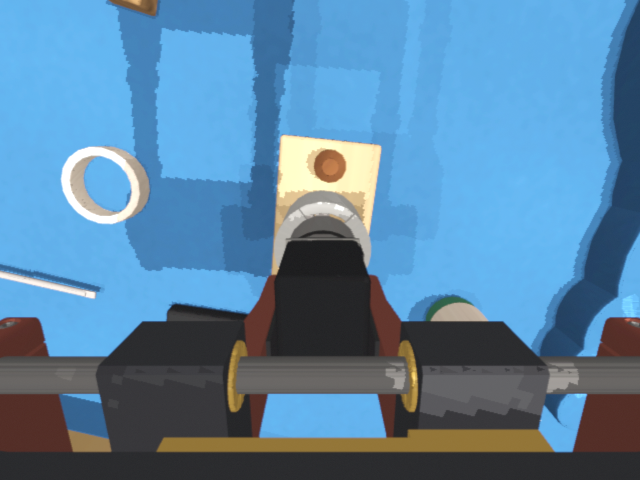

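The wrist view shows the pack in line with the board's long axis and the knob at (330,165). The torque of -0.24 N m says the tool is at its stop. Next I lift it.

>>> {"name": "play_rows", "arguments": {
  "commands": [
    {"xyz":[-0.5,0,0],"turn":[1.5,0,0],"gripper":-1},
    {"xyz":[-1,0,0],"turn":[0,0,0],"gripper":-1},
    {"xyz":[-1,0,0],"turn":[0,0,0],"gripper":-1},
    {"xyz":[0,0,0],"turn":[0,0,0],"gripper":-1}
  ]
}}

```text
t: 7.82
eef_pos: [0.6224, 0.1826, 0.1706]
eef_rot: [1.046, 1.564, 1.307]
force: [-0.0, 0.5, -2.5]
gripper_width: 0.409
```

Run:
```python
from h import *
o=bot.observe();print(o["eef_pos"],o["force"],o["ft_torque"],delta([.6228,.1822,.148],Rdown(np.radians(105))))
```

```text
[0.62235481 0.18255829 0.17057748] [-0.00638943  0.48965202 -2.45576308] [ 0.05602805 -0.14867166 -0.01970599] (array([ 2.26, -0.06,  0.03]), array([-0. ,  0.2, -0.3]))
```

>>> {"name": "play_rows", "arguments": {
  "commands": [
    {"xyz":[-1.5,0,0],"turn":[0,0,0],"gripper":-1},
    {"xyz":[-1.5,0,0],"turn":[0,0,0],"gripper":-1},
    {"xyz":[-1.5,0,0],"turn":[0,0,0],"gripper":-1},
    {"xyz":[-1.5,0,0],"turn":[0,0,0],"gripper":-1},
    {"xyz":[-1.5,0,0],"turn":[0,0,0],"gripper":-1},
    {"xyz":[-1.5,0,0],"turn":[0,0,0],"gripper":-1},
    {"xyz":[-1.5,0,0],"turn":[0,0,0],"gripper":-1},
    {"xyz":[-1.5,0,0],"turn":[0,0,0],"gripper":-1},
    {"xyz":[-2,0,0],"turn":[0,0,0],"gripper":-1},
    {"xyz":[-2,0,0],"turn":[0,0,0],"gripper":-1},
    {"xyz":[0,0,0],"turn":[0,0,0],"gripper":-1}
  ]
}}

```text
t: 8.73
eef_pos: [0.6177, 0.1797, 0.3352]
eef_rot: [2.915, 1.555, -3.109]
force: [0.3, -0.7, -1.8]
gripper_width: 0.406
```

Run:
```python
from h import *
o=bot.observe();print(o["eef_pos"],o["force"],o["joints"].round(2),o["gripper_width"]*88)
# target: lean outward/sideways options; tip 127 mm past the TCP along x (165-148+... : 0.148-0.019)
L=.129; tip=np.array([.530,-.207,.18])
for az in (-21,-60,-90,-150):
    a=np.radians(az); x=np.array([np.cos(a),np.sin(a),-1])*.7071
    for s in(1,-1):
        y=s*np.array([-np.sin(a),np.cos(a),0]); R=np.array([x,y,np.cross(x,y)]).T
        print(az,s,(tip-L*x).round(3),delta(tip-L*x,R))
snap("scene","s1.png")
```

```text
[0.61772099 0.17965021 0.33524312] [ 0.32906956 -0.67774514 -1.84614624] [ 0.23  0.29  0.8   0.    2.06 -1.6 ] 35.767360631554006
-21 1 [ 0.445 -0.174  0.271] (array([  6.7 , -29.8 , -25.69]), array([ 34. , -44.4, -14. ]))
-21 -1 [ 0.445 -0.174  0.271] (array([  6.7 , -29.8 , -25.69]), array([-134.2,   18. ,  -56.9]))
-60 1 [ 0.484 -0.128  0.271] (array([  6.63, -26.34, -20.68]), array([ 71. , -39.2, -29. ]))
-60 -1 [ 0.484 -0.128  0.271] (array([  6.63, -26.34, -20.68]), array([-98.6,  31. , -41.9]))
-90 1 [ 0.53  -0.116  0.271] (array([  6.56, -26.33, -15.96]), array([ 99.1, -32.3, -40.3]))
-90 -1 [ 0.53  -0.116  0.271] (array([  6.56, -26.33, -15.96]), array([-70.7,  37.6, -30.1]))
-150 1 [ 0.609 -0.161  0.271] (array([  6.43, -32.76,  -9.49]), array([153.8,  -8.9, -62.3]))
-150 -1 [ 0.609 -0.161  0.271] (array([  6.43, -32.76,  -9.49]), array([-14.2,  43.9,  -6.2]))
```

View pics/s1.png

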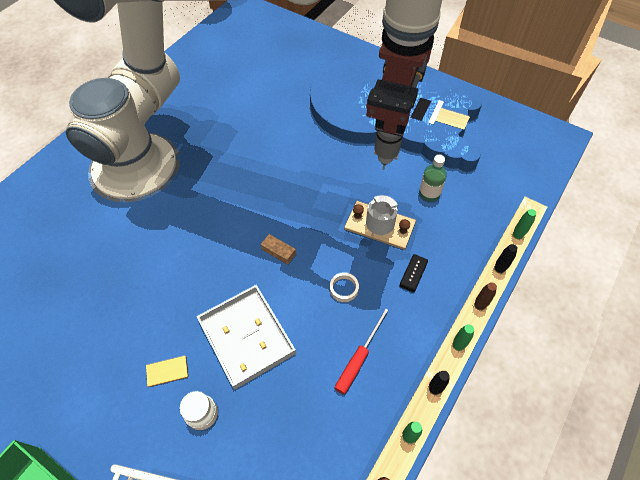

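The tool is out of the base and hanging upright in the gripper, with the tip at about (388,165). Nothing on the bench has moved. Next I carry it over to the tray.

>>> {"name": "play_rows", "arguments": {
  "commands": [
    {"xyz":[0,-1.5,-1.3],"turn":[0,0,0],"gripper":-1},
    {"xyz":[0,-2.7,-2.3],"turn":[0,0,0],"gripper":-1},
    {"xyz":[0,-2.7,-2.3],"turn":[0,0,0],"gripper":-1},
    {"xyz":[0,-2.7,-2.3],"turn":[0,0,0],"gripper":-1},
    {"xyz":[0,-2.7,-2.3],"turn":[0,0,0],"gripper":-1},
    {"xyz":[0,-2.7,-2.3],"turn":[0,0,0],"gripper":-1},
    {"xyz":[0,-2.7,-2.3],"turn":[0,0,0],"gripper":-1},
    {"xyz":[0,-2.7,-2.3],"turn":[0,0,0],"gripper":-1},
    {"xyz":[0,-2.7,-2.3],"turn":[0,0,0],"gripper":-1},
    {"xyz":[0,-2.7,-2.3],"turn":[0,0,0],"gripper":-1},
    {"xyz":[0,-2.7,-2.3],"turn":[0,0,0],"gripper":-1},
    {"xyz":[0,-1.5,-1.3],"turn":[0,0,0],"gripper":-1}
  ]
}}

```text
t: 9.78
eef_pos: [0.437, -0.1853, 0.3116]
eef_rot: [2.841, 1.519, 3.111]
force: [-0.2, -0.6, -3.0]
gripper_width: 0.405
```

>>> {"name": "play_rows", "arguments": {
  "commands": [
    {"xyz":[0,0,0],"turn":[6,0,0],"gripper":-1},
    {"xyz":[0,0,0],"turn":[6,0,0],"gripper":-1},
    {"xyz":[0,0,0],"turn":[6,0,0],"gripper":-1},
    {"xyz":[0,0,0],"turn":[6,0,0],"gripper":-1},
    {"xyz":[0,0,0],"turn":[6,0,0],"gripper":-1},
    {"xyz":[0,0,0],"turn":[5,0,0],"gripper":-1},
    {"xyz":[0,0,0],"turn":[0,0,0],"gripper":-1}
  ]
}}

```text
t: 10.37
eef_pos: [0.43, -0.1902, 0.298]
eef_rot: [-2.881, 1.502, 3.021]
force: [-0.0, -0.1, -2.3]
gripper_width: 0.407
```

Run:
```python
from h import *
o=bot.observe();print(o["t"],o["eef_pos"],o["force"],o["joints"].round(2),o["gripper_width"]*88)
L=.129; tip=np.array([.530,-.207,.18]);a=np.radians(-21); x=np.array([np.cos(a),np.sin(a),-1])*.7071
y=np.array([-np.sin(a),np.cos(a),0]); R=np.array([x,y,np.cross(x,y)]).T
print(delta(tip-L*x,R),Ro.from_euler("xyz",o["eef_rot"]).as_matrix().round(2).tolist())
```

```text
10.3667 [ 0.43003591 -0.19016143  0.29795777] [-0.04768028 -0.07498804 -2.34819441] [-0.47 -0.17  1.35 -0.03  2.02 -1.67] 35.835495748401655
(array([2.58, 2.07, 0.96]), array([ -0.4, -48.8,   1.3])) [[-0.07, 0.37, 0.93], [0.01, 0.93, -0.37], [-1.0, -0.02, -0.07]]
```

>>> {"name": "play_rows", "arguments": {
  "commands": [
    {"xyz":[0,0.2,0],"turn":[0,-4,0],"gripper":-1},
    {"xyz":[0,0.3,0],"turn":[0,-5,0],"gripper":-1},
    {"xyz":[0,0.3,0],"turn":[0,-5,0],"gripper":-1},
    {"xyz":[0,0.3,0],"turn":[0,-5,0],"gripper":-1},
    {"xyz":[0,0.3,0],"turn":[0,-5,0],"gripper":-1},
    {"xyz":[0,0.3,0],"turn":[0,-5,0],"gripper":-1},
    {"xyz":[0,0.2,0],"turn":[0,-5,0],"gripper":-1},
    {"xyz":[0,0,0],"turn":[0,-5,0],"gripper":-1},
    {"xyz":[0,0,0],"turn":[0,-5,0],"gripper":-1},
    {"xyz":[0,0,0],"turn":[0,-4,0],"gripper":-1},
    {"xyz":[0,0,0],"turn":[0,0,0],"gripper":-1}
  ]
}}

```text
t: 11.28
eef_pos: [0.4694, -0.1836, 0.2769]
eef_rot: [-0.04, 0.841, -0.379]
force: [-0.7, -0.1, -3.3]
gripper_width: 0.408
```

Run:
```python
from h import *
o=bot.observe();print(o["t"],o["eef_pos"],o["force"],o["joints"].round(2),o["gripper_width"]*88)
L=.129; tip=np.array([.530,-.207,.18]);a=np.radians(-21); x=np.array([np.cos(a),np.sin(a),-1])*.7071
y=np.array([-np.sin(a),np.cos(a),0]); R=np.array([x,y,np.cross(x,y)]).T
Rn=Ro.from_euler("xyz",o["eef_rot"]).as_matrix()
print(delta(tip-L*x,R),"tip",o["eef_pos"]+L*Rn[:,0],"lean",np.degrees(np.arccos(-Rn[2,0])))
```

```text
11.2833 [ 0.46943939 -0.18356967  0.27691976] [-0.69914579 -0.08591145 -3.29897709] [-0.49 -0.86  2.01  0.08  1.26 -1.72] 35.89012951796121
(array([-1.33,  0.04, -2.34]), array([ 1.8, -3.2,  0.4])) tip [ 0.54931799 -0.21542532  0.18076557] lean 41.80814118404629
```

Joint 2 is at the edge of its range, so I move outward a little; the tray has room for that.

>>> {"name": "play_rows", "arguments": {
  "commands": [
    {"xyz":[1.1,0,0.3],"turn":[0,0,0],"gripper":-1},
    {"xyz":[1.1,0,0.3],"turn":[0,0,0],"gripper":-1},
    {"xyz":[0,0,0],"turn":[0,0,0],"gripper":-1},
    {"xyz":[0,0,0],"turn":[0,0,0],"gripper":-1}
  ]
}}

```text
t: 11.62
eef_pos: [0.4849, -0.1894, 0.2577]
eef_rot: [-0.047, 0.855, -0.379]
force: [0.4, -0.4, -2.6]
gripper_width: 0.409
```

Run:
```python
from h import *
o=bot.observe();print(o["t"],o["eef_pos"],o["force"],o["joints"].round(3),np.abs(o["qd"]).max())
L=.129;Rn=Ro.from_euler("xyz",o["eef_rot"]).as_matrix()
tip=o["eef_pos"]+L*Rn[:,0]; d=tip[:2]-[.53,-.207]; a=np.radians(-25)
print("tip",tip,"tray xy",d@[np.cos(a),np.sin(a)],d@[-np.sin(a),np.cos(a)],"lean",np.degrees(np.arccos(-Rn[2,0])))
s=snap("scene","s2.png"); print(proj(s,tip))
t=snap("top","t2.png"); print(proj(t,tip))
cv2.imwrite("pics/j.png",np.hstack([s["color"][140:440,150:450],t["color"][140:440,250:550]])[:,:,::-1])
```

```text
11.6167 [ 0.48491587 -0.1893669   0.25766855] [ 0.42721381 -0.37695851 -2.55204879] [-0.484 -0.801  2.014  0.073  1.217 -1.722] 0.018536742303974858
tip [ 0.56353947 -0.22071135  0.16031941] tray xy 0.03619174561000419 0.0017476870492543987 lean 41.00568390250319
[243.36815068 321.03105125]
[422.37741801 251.82375013]
```

View pics/j.png

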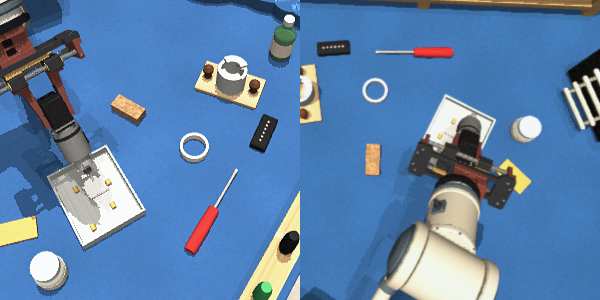

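The scene crop shows the tool leaning over the tray with the bit end at about (92,178), matching the predicted (93,181). The other things are where they were. I let it settle and hand in.

>>> {"name": "play_rows", "arguments": {
  "commands": [
    {"xyz":[0,0,0],"turn":[0,0,0],"gripper":-1},
    {"xyz":[0,0,0],"turn":[0,0,0],"gripper":-1},
    {"xyz":[0,0,0],"turn":[0,0,0],"gripper":-1},
    {"xyz":[0,0,0],"turn":[0,0,0],"gripper":-1},
    {"xyz":[0,0,0],"turn":[0,0,0],"gripper":-1},
    {"xyz":[0,0,0],"turn":[0,0,0],"gripper":-1}
  ]
}}

```text
t: 12.22
eef_pos: [0.4846, -0.1893, 0.2619]
eef_rot: [-0.048, 0.85, -0.38]
force: [-0.3, -0.3, -2.4]
gripper_width: 0.411
```

Run:
```python
from h import *
o=bot.observe();print(o["eef_pos"],o["joints"].round(3),np.abs(o["qd"]).max(),o["gripper_width"]*88)
if o["joints"][1]>-.85 and np.abs(o["qd"]).max()<.05: print(bot.sign_off())
```

```text
[ 0.48456081 -0.18930015  0.26185776] [-0.484 -0.805  2.011  0.073  1.219 -1.722] 0.0028715966539662064 36.13853469315685
the job is handed in; nothing more can be done
None
```

I gripped the tool by its battery pack and turned it anticlockwise to the stop, where the wrist torque rose to -0.24 N m. I then drew it straight up out of the base, carried it to the tray, leaned it over, and handed the job in at about 12 s of the 58 s allowed. The hand-in gives no verdict.

- **Pose:** By the arm's pose the tool leans about 41° (0.72 rad). The bit's tip is about 0.16 m above the bench, about 36 mm (tray x) and 2 mm (tray y) from the tray's centre. These figures assume the tool did not shift in the grip; in the scene picture the bit end matched the predicted pixel to about 3 px.
- **Hold:** The grip was set to 50 N on the 36 mm pack, and the joints were almost still (under 0.003 rad/s).
- **Bystanders:** The ones visible in the last picture looked unmoved. I did not measure their positions.
- **Checks that disagreed:** Joint 2 came to its lower limit (-0.86 rad) during the lean, so I moved about 2 cm outward, and it ended at about -0.80 rad. At the stop the jaws read about 17° against an expected 15° (base at 11° plus 4°), which fits a slight slip in the grip or measuring error.

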